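Slide the spacer plate under the load-check bridge

TASK

With the fingertips, push the flat aluminium spacer plate along the table, in through the flared mouth and under the low bridge, until its leading edge is fully home against the stop bar behind the bridge, then take the hand away. Keep the plate flat on the table all the way: do not lift or tip it. Keep the hand off the bridge, and leave the concrete cube, the concrete core and the wrench where they are.

Things in the scene. Friction and masses are not known exactly. Their poses are not given: they have to be found in the camera images.
- plate: Loose flat plate of bare aluminium, 150 mm long (its x) by 100 mm wide (its y) by 12 mm thick, about 0.5 kg, lying flat on the table in front of the bridge's mouth, long side roughly but not exactly along the way in. Origin at the centre of its underside, z up. Its two ends are alike; at the start its +x end is the one facing the bridge.
- bridge: Low grey bridge fixed to the table. Origin on the table under the middle of its crosshead, z up; +x is the way the plate goes in (from the robot's left to its right, give or take 10 degrees). Crosshead and feet span x = -25 to +25 mm, 180 mm wide (y), 55 mm high; on top a steel load cell 46 mm across, up to 93 mm. The passage below is 112 mm wide and 15 mm high: 3 mm headroom, 6 mm each side.
- mouth (a point): Middle of the flared mouth, on the table 60 mm before the bridge's origin (bridge x = -60 mm). Two bare-metal guide wings 14 mm high stand here about 145 mm apart and narrow to the passage's 112 mm at the crosshead's front face. Same axes as the bridge.
- stop (a point): Middle of the face of the bare-metal stop bar (14 mm high, across the way), on the table 40 mm behind the bridge's origin (bridge x = +40 mm). Rails 14 mm high join it to the bridge's feet. With the plate home against it, the plate's centre lies at bridge x = -35 mm, y = 0, and 85 mm of the plate stay outside in front of the crosshead. Same axes as the bridge.
- cube: Loose concrete cube, 50 mm, standing on the table beyond the plate's path as seen from the robot. Origin at the centre of its underside. Leave alone.
- core: Loose upright concrete cylinder, 50 mm across, 80 mm high, on the far side of the bridge from the robot. Origin at the centre of its underside. Leave alone.
- wrench: Loose steel wrench lying flat on the table on the robot's side of the bridge. Leave alone.
There are look-alikes about, which are no part of the job. Of the things like the bridge, leave any that is blue, purple or red; of the rest the smaller one is meant.

How it is judged:
On the way:
1. the plate's leading part lies under the crosshead, flat and in line (x of plate in the frame of bridge between -0.1 and -0.05 m and y of plate in the frame of bridge between -0.012 and 0.012 m and angle between the x axis of plate and the x axis of bridge, either way round below 0.25 rad and angle between plate's own z axis and vertical below 0.06 rad), for 0.05 s.
At the end, for the whole second after the job is handed in: The plate lies flat and still on the table under the bridge, its leading edge within 4 mm of the stop bar, within 8 mm of the passage's centre line and within 0.05 rad of the bridge's direction (x of plate in the frame of bridge between -0.039 and -0.031 m and y of plate in the frame of bridge between -0.008 and 0.008 m and angle between the x axis of plate and the x axis of bridge, either way round below 0.05 rad and angle between plate's own z axis and vertical below 0.02 rad and height (world z) of plate below 0.003 m and linear speed of plate below 0.01 m/s); the robot touches nothing.
It fails at once if the plate is lifted more than 8 mm off the table (height (world z) of plate above 0.008 m).
It fails at once if the plate is tipped by more than 0.06 rad (angle between plate's own z axis and vertical above 0.06 rad).
It fails at once if the plate is pushed with the arm or the body of the gripper instead of the fingers (more than 5 N) (contact force between the arm and plate above 5 N).
It fails at once if the hand or arm pushes on the bridge with more than 5 N (contact force between any of the fingers, the arm and bridge above 5 N).
It fails at once if a bystander (cube, core or wrench) is moved more than 10 mm (distance of any of cube, core, wrench from where it was at the start of the episode above 0.01 m).
It also fails if it takes over 48 s, if anything falls off the work surface, if the arm or the gripper's body presses on something with over 40 N, if the wrist force passes 120 N, or if a joint passes its speed limit or range.

ROBOT

A 6-joint arm with a two-finger parallel gripper is mounted at the origin on the work surface. World frame = base frame: x ahead of the robot, y to its left, z up, the work surface at z = 0. Lengths are in m, angles in rad, forces in N, time in s.
With the tool pointing down it reaches from about 0.3 to 0.775 m from the base axis. Payload 14.6 kg.
Tool frame: the origin (TCP) lies midway between the tips of the shut fingers; the grasp point (between the pads) lies 19 mm behind it; z points along the fingers, x is the direction in which the jaws open and shut, and the axes are right-handed (so a half turn about z gives the same grasp; the last joint's range is limited). The gripper opens to 94 mm and grips with 3 to 60 N. Pads are 16 mm wide; open, the fingers measure 119 mm over their backs; the gripper's body (75 mm by 177 mm) begins 78 mm behind the grasp point.
Start: joints at [1.195, 0.3, 1.521, -0, 1.321, -0.067], TCP at [0.167, 0.524, 0.205] pointing down, gripper open.
Joint ranges: [-3.03, 3.03], [-0.79, 2.21], [0.23, 2.52], [-1.04, 4.18], [0, 3.07], [-2.55, 2.55]. Speed limits (rad/s): [2.22, 2.22, 2.57, 3.14, 3.14, 3.14].

INTERFACE

Orientations are given as a unit quaternion [w, x, y, z].
In Python, from plant import arm, viewer, nets gives the robot as it stands.
- The arm moves only by the tool apply_moves, never from a script. Its argument "moves" is a list of rows, each an object with "offset": the shift along the tool's x, y, z as a fraction of full scale, a list of three; "twist": the turn about the tool's z as a fraction of full scale; "jaw": the closure, from 0 (fully open) to 1 (shut). In form: [{"offset": [x, y, z], "twist": twist, "jaw": jaw}, ...]. A call has 1 to 5 rows; each row shifts and turns the pose as measured when the row begins, along the tool's axes as they then stand; what a row does not reach is not made up. Full scale, the value 1, is 2.5 cm for a shift and 45 degrees for a turn. A row lasts 1/10 s, in which the tool goes at most 50 mm and 8.59 degrees, less where a joint would pass 70% of its speed; a pose out of reach is approached as far as the arm can. A call with a number of a shift or a turn outside -1 to 1 is refused whole. A call with a gripper value outside its range is refused whole. The fingers move at their own pace and stop on an object; "newtons" is the grip in N (left out, the last holds). Time passes only in rows, so rows that do not move let the fingers close. It gives the time, the measured TCP pose, the force and the opening at its end, in the units of the state.
- arm.state(): the state, without advancing time (a new reading comes with each control period).
- viewer.camera(name): name is "scene" or "side" or "wrist"; returns the picture (384x512x3 uint8, red, green, blue); there is no depth.
- viewer.camera_params(name): a dict with "vfov" (degrees; the focal length in pixels is half the picture's height over the tangent of half this angle, whatever the lens; pixels are square), "cx", "cy" (the principal point, pixels), "rvec" (rotation vector, rad) and "tvec" (3), from world to camera coordinates, as OpenCV has them; the wrist camera has in their place "T_tool_cam" (4x4, takes a point from camera to tool coordinates, whose origin is the TCP and whose axes are the tool frame's). Camera axes: x right, y down, z forward; pixel columns grow to the right and rows downward; lengths in m; the calibration is good to about 2 mm. A picture is of the moment at which its call begins: read the wrist's pose just before it. camera_params takes no time and is no camera call.
- arm.sign_off(): hands the job in, once; it reports no verdict.
Trained networks look in the newest picture that a camera, given by its name, has taken for a name from the list of things; names that differ only in an ending like _2 or _b are one class to them, and where a whole thing is asked for, a point or a joint stands for the part that bears it (a point fixed in the world has none). Each returns a list of dicts, best first, with "conf" (0 to 1); they miss things now and then, are a little off and sometimes report something else, mostly with a low value. They report only what shows in the picture. A call takes as long as a camera call. They do not tell look-alikes from the thing itself.
- nets.cut_out(query, camera): "pixels" (384x512 bool, what is visible of it) and "extent" ([left, top, right, bottom] in pixels, round what is visible of it).
The state is a dict: "clock": time; "joint_pos": joint angles; "qvel": joint speeds; "joint_efforts": joint torques, N m; "tcp_pos": TCP position; "orientation": TCP orientation; "wrist_force": force on the tool from outside, world axes, zero at the start; "ft_torque": the same for the moment, N m; "gripper_width": finger opening in m.
Only numpy, scipy, OpenCV 4.12 (cv2) and the standard library are available. Lean on these libraries where they do the work, as an engineer would, in place of code of your own. Each camera call takes 0.05 s, during which the arm holds its last target. There are 200 camera calls.

## Working session

There is one attempt and no reset: what is moved stays moved. The work goes in short steps, Python scripts to look and compute and a tool call to move; the robot and the scene stay as the last step left them, time stands still between calls to the robot, and variables do not carry over. Pictures are saved under pics/ and viewed, about 8 in all and at most 12, crops included, and the job is handed in when it is done.

Besides the shell and the picture viewer there is one more tool, called after "Emit:" as a command line: name --argument value ..., lists and objects as JSON in quotes. apply_moves: Moves the arm, as the interface text tells. Shift numbers are shares of 2.5 cm and turn numbers shares of 45 degrees, none past 1 either way. Its arguments: {"type":"object","properties":{"moves":{"type":"array"},"newtons":{"type":"number"}},"required":["moves"]}

```bash
mkdir -p pics
cat > h.py <<'E'
import numpy as np, cv2
from plant import arm, viewer, nets
def cam(n):
    p=viewer.camera_params(n); f=192/np.tan(np.radians(p['vfov'])/2)
    K=np.array([[f,0,p['cx']],[0,f,p['cy']],[0,0,1.]])
    if 'rvec' in p:
        R=cv2.Rodrigues(np.array(p['rvec'],float))[0]; t=np.array(p['tvec'],float).ravel()
    else:
        s=arm.state(); w,x,y,z=s['orientation']
        from scipy.spatial.transform import Rotation as Ro
        T=np.eye(4);T[:3,:3]=Ro.from_quat([x,y,z,w]).as_matrix();T[:3,3]=s['tcp_pos']
        M=np.linalg.inv(T@np.array(p['T_tool_cam']));R=M[:3,:3];t=M[:3,3]
    return K,R,t
def proj(c,P):
    K,R,t=c; q=(np.atleast_2d(P)@R.T+t)@K.T; return q[:,:2]/q[:,2:]
def back(c,uv,z=0.):
    K,R,t=c; uv=np.atleast_2d(uv).astype(float); d=np.c_[uv,np.ones(len(uv))]@np.linalg.inv(K).T@R
    o=-R.T@t; return o+d*((z-o[2])/d[:,2])[:,None]
def save(n,im,s=1.):
    cv2.imwrite('pics/'+n,cv2.resize(im[...,::-1],None,fx=s,fy=s))
E
python3 - <<'E'
from h import *
a=viewer.camera('scene');
for q in ['plate','bridge','cube','core','wrench']:
    for d in nets.cut_out(q,'scene')[:3]: print('scene',q,d['conf'],d['extent'])
b=viewer.camera('side')
for q in ['plate','bridge']:
    for d in nets.cut_out(q,'side')[:3]: print('side',q,d['conf'],d['extent'])
save('a.png',a,1.5);save('b.png',b,1.5)
for n in('scene','side','wrist'):
    c=cam(n);print(n,viewer.camera_params(n),-c[1].T@c[2])
print(arm.state())
E
```

```text
scene plate 0.95 [305.0, 158.3, 353.7, 186.7]
scene bridge 0.86 [223.3, 177.2, 276.5, 227.0]
scene bridge 0.77 [278.6, 104.9, 331.7, 150.8]
scene bridge 0.74 [93.3, 169.5, 150.6, 242.4]
scene cube 0.96 [334.7, 202.9, 356.2, 220.9]
scene core 0.96 [272.5, 213.9, 291.9, 248.5]
scene wrench 0.73 [173.5, 164.6, 222.0, 183.1]
scene wrench 0.67 [219.5, 179.4, 277.6, 224.5]
side plate 0.75 [208.2, 128.6, 244.2, 158.8]
side bridge 0.93 [233.2, 173.7, 288.0, 218.3]
side bridge 0.9 [204.9, 274.8, 311.6, 349.5]
side bridge 0.8 [168.0, 162.9, 222.9, 202.0]
scene {'vfov': 49.55147099428894, 'cx': 259.2019426110061, 'cy': 192.3077604252784, 'rvec': array([ 2.0376818 ,  1.09742192, -0.50257698]), 'tvec': array([-0.20424447, -0.31183206,  1.76971594])} [ 1.40740467 -0.70326865  0.89189397]
side {'vfov': 54.021173269041086, 'cx': 252.4485684040511, 'cy': 187.2931934558203, 'rvec': array([ 2.28128858, -0.52493306,  0.20496337]), 'tvec': array([-0.54186415,  0.10054688,  1.20879128])} [ 0.15326856 -0.96655002  0.89843899]
wrist {'vfov': 64.21716908260659, 'cx': 260.0070422060744, 'cy': 190.563667210565
[... 411 characters left out ...]
joint_pos': array([ 1.19540947e+00,  2.99991575e-01,  1.52106876e+00,  3.66693500e-05,
        1.32072692e+00, -6.65861042e-02]), 'qvel': array([-4.90514349e-06,  4.10805078e-04,  2.15011512e-03, -1.42757495e-03,
        7.30636643e-04, -5.54994853e-05]), 'joint_efforts': array([-1.42569275e-03, -5.31261492e+01, -3.52675009e+01,  7.07386108e-02,
        2.16635369e-02, -1.45026979e-05]), 'tcp_pos': array([0.16712314, 0.52394507, 0.20536622]), 'orientation': array([ 3.70409645e-05,  8.07441939e-01,  5.89947036e-01, -9.17148045e-05]), 'wrist_force': array([-0.12596015, -0.25879726, -0.05528312]), 'ft_torque': array([ 0.00164751, -0.05580939,  0.00905047]), 'gripper_width': 0.09377165393290078}
```

View pics/a.png

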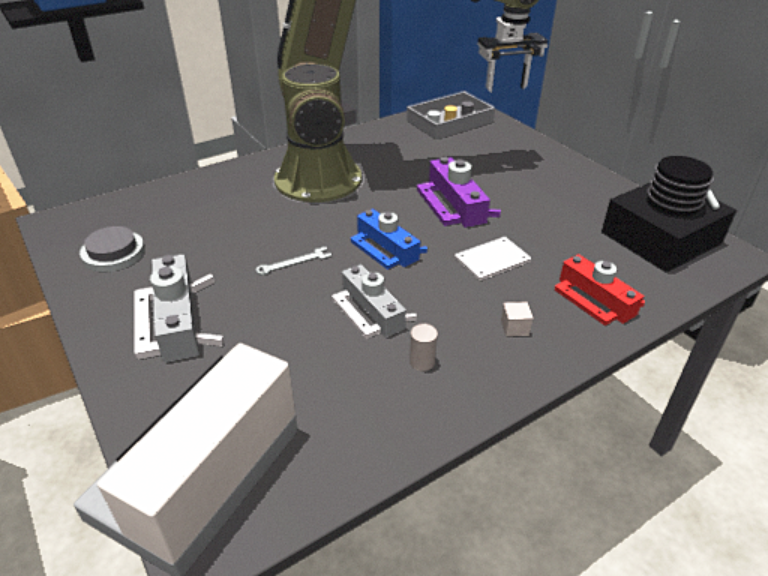

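View pics/b.png

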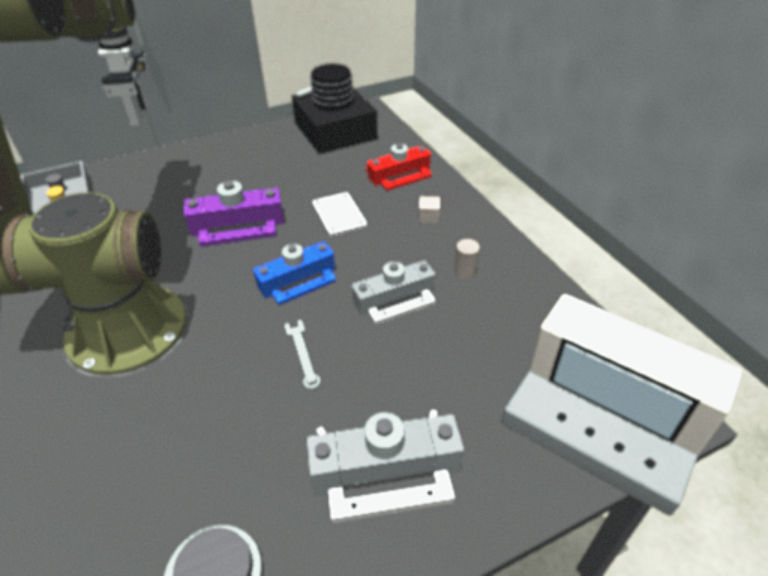

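The scene picture shows the plate at about (330,172) in native pixels. The smaller grey bridge, which is the target, is at (250,202). The other grey one at (120,205) is larger. In the side picture the target is at (262,195) and the plate at (226,142). I'll fit poses from both views.

```bash
cat >> h.py <<'E'
from scipy.optimize import minimize
def box(x0,x1,y0,y1,z0,z1): return np.array([[x,y,z] for x in(x0,x1) for y in(y0,y1) for z in(z0,z1)])/1000.
def prism(q,h): return np.array([[x,y,z] for x,y in q for z in(0,h)])/1000.
_a=np.linspace(0,6.28,24)
PL=[box(-75,75,-50,50,0,12)]
BR=[box(-25,25,-90,90,15,55),box(-25,25,-90,-56,0,55),box(-25,25,56,90,0,55),
 np.array([[23*np.cos(t),23*np.sin(t),z] for t in _a for z in(55,93)])/1000,
 box(40,54,-65,65,0,14),box(25,54,-70,-56,0,14),box(25,54,56,70,0,14),
 prism([(-25,56),(-60,72.5),(-62,80),(-25,64)],14),prism([(-25,-56),(-60,-72.5),(-62,-80),(-25,-64)],14)]
def sil(c,parts,p,S=4):
    m=np.zeros((384*S,512*S),np.uint8); cs,sn=np.cos(p[2]),np.sin(p[2]); R=np.array([[cs,-sn,0],[sn,cs,0],[0,0,1]])
    for q in parts:
        h=cv2.convexHull((proj(c,q@R.T+[p[0],p[1],0])*S).astype(np.float32)); cv2.fillConvexPoly(m,np.round(h).astype(int),1)
    return m
def fit(obs,parts,p0):
    S=4; M=[(c,cv2.resize(m.astype(np.uint8),None,fx=S,fy=S,interpolation=0)) for c,m in obs]
    def f(p):
        return sum(1-(np.logical_and(a:=sil(c,parts,p),m).sum()/np.logical_or(a,m).sum()) for c,m in M)
    for s in(1,.3):
        sx=np.vstack([p0,*(np.array(p0)+np.diag([.02,.02,.15])*s)])
        r=minimize(f,p0,method='Nelder-Mead',options=dict(initial_simplex=sx,xatol=1e-4,fatol=1e-4)); p0=r.x
    return r.x,r.fun
def get(q,n,uv):
    viewer.camera
    ds=nets.cut_out(q,n); ds=[d for d in ds if d['extent'][0]-5<uv[0]<d['extent'][2]+5 and d['extent'][1]-5<uv[1]<d['extent'][3]+5]
    return max(ds,key=lambda d:d['conf'])['pixels'] if ds else None
E
python3 - <<'E'
from h import *
C={n:cam(n) for n in('scene','side')}
U=dict(plate=[(330,172),(226,142)],bridge=[(250,202),(262,195)])
for n in C: viewer.camera(n)
for q,parts in(('plate',PL),('bridge',BR)):
    o=[(C[n],get(q,n,uv)) for n,uv in zip(C,U[q])]
    g=back(C['scene'],[U[q][0]],.01)[0]; print(q,g,[m.sum() for c,m in o])
    for ob in (o,o[:1],o[1:]): print(fit(ob,parts,[g[0],g[1],-1.57]))
for q,uv in(('cube',(345,218)),('core',(282,247))): print(q,back(C['scene'],[uv])[0])
m=nets.cut_out('wrench','scene')[0]['pixels'];v,u=np.nonzero(m);print(back(C['scene'],np.c_[u,v]).min(0),back(C['scene'],np.c_[u,v]).max(0))
for uv in [(400,230),(426,246),(396,262),(362,232)]: print('blue',back(C['scene'],[np.array(uv)/1.5])[0])
E
```

```text
plate [0.570197   0.16653416 0.01      ] [np.int64(863), np.int64(701)]
(array([ 0.56420801,  0.16402528, -1.64180588]), np.float64(0.12741299791896643))
(array([ 0.56537463,  0.16631512, -1.62531678]), np.float64(0.04160485978667794))
(array([ 0.56298212,  0.16008611, -1.63296082]), np.float64(0.046628029504741875))
bridge [ 0.55222142 -0.15826464  0.01      ] [np.int64(1423), np.int64(1590)]
(array([ 0.55821728, -0.17030953, -1.55844358]), np.float64(0.24042126962615673))
(array([ 0.55993825, -0.16855498, -1.58506163]), np.float64(0.0982951737769725))
(array([ 0.55548914, -0.1748289 , -1.58011639]), np.float64(0.10077519379844957))
cube [0.76897601 0.05644289 0.        ]
core [ 0.76044024 -0.18166174  0.        ]
[ 2.85401691e-01 -3.20969663e-01 -1.11022302e-16] [ 3.39595266e-01 -1.45008459e-01  1.11022302e-16]
blue [0.34056303 0.05253277 0.        ]
blue [0.43186306 0.06687748 0.        ]
blue [ 4.45438077e-01 -3.08913157e-02 -1.11022302e-16]
blue [ 0.29616437 -0.03274188  0.        ]
```

Emit:
apply_moves --moves '[{"offset": [-0.24, 0.97, 0], "twist": 0.19, "jaw": 0.2}, {"offset": [-0.1, 1, 0], "twist": 0.19, "jaw": 0.2}, {"offset": [0.05, 1, 0], "twist": 0.19, "jaw": 0.2}, {"offset": [0.2, 0.98, 0], "twist": 0.19, "jaw": 0.2}, {"offset": [0.34, 0.94, 0], "twist": 0.19, "jaw": 0.2}]'

```text
clock: 1.3
tcp_pos: [0.2743, 0.4564, 0.2054]
orientation: [-0.0, 0.968, 0.252, -0.0]
wrist_force: [-0.0, 0.4, 0.7]
gripper_width: 0.0752
```

Emit:
apply_moves --moves '[{"offset": [0.49, 0.87, 0], "twist": 0.19, "jaw": 0.2}, {"offset": [0.6, 0.8, 0], "twist": 0.19, "jaw": 0.2}, {"offset": [0.72, 0.69, 0], "twist": 0.19, "jaw": 0.2}, {"offset": [0.81, 0.58, 0], "twist": 0.1, "jaw": 0.2}, {"offset": [0.81, 0.58, 0], "twist": 0, "jaw": 0.2}]'

```text
clock: 1.8
tcp_pos: [0.3831, 0.3854, 0.2056]
orientation: [-0.0, 1.0, -0.014, 0.0]
wrist_force: [0.3, 0.8, 0.3]
gripper_width: 0.0756
```

Emit:
apply_moves --moves '[{"offset": [1, 0.35, 0], "twist": 0, "jaw": 0.2}, {"offset": [1, 0.35, 0], "twist": 0, "jaw": 0.2}, {"offset": [1, 0.35, 0], "twist": 0, "jaw": 0.2}, {"offset": [1, 0.35, 0], "twist": 0, "jaw": 0.2}, {"offset": [1, 0.35, 0], "twist": 0, "jaw": 0.2}]'

```text
clock: 2.3
tcp_pos: [0.5115, 0.3349, 0.2061]
orientation: [-0.001, 1.0, -0.015, 0.0]
wrist_force: [-0.6, 0.2, -0.5]
gripper_width: 0.0754
```

Emit:
apply_moves --moves '[{"offset": [1, 0.35, 0], "twist": 0, "jaw": 0.2}, {"offset": [1, 0.35, 0], "twist": 0, "jaw": 0.2}, {"offset": [0.5, 0.2, 0], "twist": 0, "jaw": 0.2}, {"offset": [0, 0, 0], "twist": 0, "jaw": 0.2}]'

```text
clock: 2.7
tcp_pos: [0.578, 0.3074, 0.205]
orientation: [-0.0, 1.0, -0.016, -0.0]
wrist_force: [0.9, 0.2, -1.0]
gripper_width: 0.0754
```

```bash
cat > w.py <<'E'
import sys
from h import *
s=arm.state(); c=cam('wrist'); im=viewer.camera('wrist')
out=im.copy()
print(s['clock'],s['tcp_pos'],s['gripper_width'],s['wrist_force'])
for q,parts,p0 in(('plate',PL,eval(sys.argv[2])),('bridge',BR,[.558,-.170,-1.58])):
    uv=proj(c,[[p0[0],p0[1],.02]])[0]; m=get(q,'wrist',uv)
    if m is None: print(q,'none',uv); continue
    v,u=np.nonzero(m); print(q,m.sum(),u.min(),u.max(),v.min(),v.max())
    p,f=fit([(c,m)],parts,p0); print(q,np.round(p,4),f)
    e=cv2.findContours(cv2.resize(sil(c,parts,p),(512,384),interpolation=0),0,1)[0]; cv2.drawContours(out,e,-1,(0,255,0) if q=='plate' else (255,255,0),1)
save(sys.argv[1],out,1.5)
E
python3 w.py c.png '[.564,.164,-1.63]'
```

```text
2.7 [0.5779606  0.30743832 0.20500397] 0.07540877708477982 [ 0.86480887  0.15880102 -1.0232771 ]
plate 5111 214 290 221 325
plate [ 0.5612  0.1637 -1.6398] 0.33745072912780416
bridge none [256.96751825 468.95843739]
```

View pics/c.png

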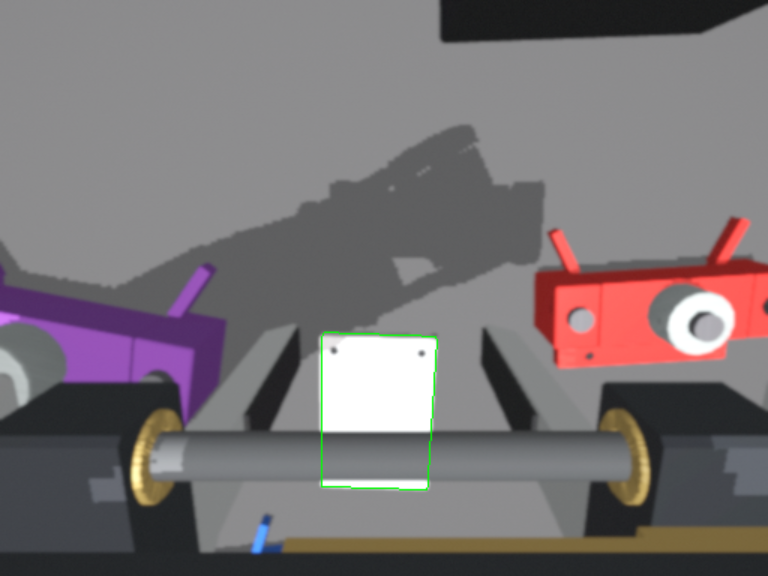

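Emit:
apply_moves --moves '[{"offset": [0, 1, 0], "twist": 0, "jaw": 0}, {"offset": [0, 1, 0], "twist": 0, "jaw": 0}, {"offset": [0, 1, 0], "twist": 0, "jaw": 0}, {"offset": [0, 1, 0], "twist": 0, "jaw": 0}, {"offset": [0, 1, 0], "twist": 0, "jaw": 0}]'

```text
clock: 3.35
tcp_pos: [0.5681, 0.186, 0.2061]
orientation: [-0.001, 1.0, -0.01, 0.0]
wrist_force: [0.5, -0.9, 0.0]
gripper_width: 0.0942
```

Emit:
apply_moves --moves '[{"offset": [0, 1, 0], "twist": 0, "jaw": 0}, {"offset": [0, 1, 0], "twist": 0, "jaw": 0}, {"offset": [0, 1, 0], "twist": 0, "jaw": 0}, {"offset": [0, 1, 0], "twist": 0, "jaw": 0}, {"offset": [0, 1, 0], "twist": 0, "jaw": 0}]'

```text
clock: 3.85
tcp_pos: [0.5618, 0.0603, 0.2078]
orientation: [-0.001, 1.0, -0.007, 0.002]
wrist_force: [-0.0, 1.0, -0.3]
gripper_width: 0.0936
```

Emit:
apply_moves --moves '[{"offset": [0, 1, 0], "twist": 0, "jaw": 0}, {"offset": [0, 1, 0], "twist": 0, "jaw": 0}, {"offset": [0, 1, 0], "twist": 0, "jaw": 0}, {"offset": [0, 1, 0], "twist": 0, "jaw": 0}, {"offset": [0, 1, 0], "twist": 0, "jaw": 0}]'

```text
clock: 4.35
tcp_pos: [0.5574, -0.0651, 0.2095]
orientation: [-0.001, 1.0, -0.005, 0.003]
wrist_force: [-0.0, 0.4, 0.7]
gripper_width: 0.0941
```

Emit:
apply_moves --moves '[{"offset": [0, 0.5, 0], "twist": 0, "jaw": 0}, {"offset": [0, 0, 0], "twist": 0, "jaw": 0}]'

```text
clock: 4.55
tcp_pos: [0.5566, -0.0787, 0.2099]
orientation: [-0.001, 1.0, -0.005, 0.004]
wrist_force: [0.4, -0.7, -0.4]
gripper_width: 0.094
```

```bash
python3 w.py d.png '[.564,.164,-1.63]'
python3 - <<'E'
from h import *
P=[]
for n,uvs in (('scene',{'pcell':(460,163),'rcell':(605,267),'gcell':(373,273)}),('side',{'pcell':(230,184),'rcell':(400,148),'gcell':(394,265)})):
    c=cam(n)
    for k,uv in uvs.items(): print(n,k,back(c,[np.array(uv)/1.5],.093)[0],back(c,[np.array(uv)/1.5],.115)[0])
E
```

```text
4.55 [ 0.55660403 -0.07866492  0.20989968] 0.09398264783677594 [ 0.38795685 -0.68949236 -0.3533024 ]
plate none [263.49952368 -57.58535144]
bridge none [260.66270927 242.5187341 ]
scene pcell [0.27914624 0.28534552 0.093     ] [0.31021631 0.25812099 0.115     ]
scene rcell [0.79903919 0.25876074 0.093     ] [0.81579241 0.23226831 0.115     ]
scene gcell [ 0.55097751 -0.16200971  0.093     ] [ 0.57456186 -0.17691494  0.115     ]
side pcell [0.3231725  0.29150749 0.093     ] [0.3185317  0.25714453 0.115     ]
side rcell [0.78766423 0.25228351 0.093     ] [0.77033616 0.21899193 0.115     ]
side gcell [ 0.55773621 -0.16866241  0.093     ] [ 0.54668846 -0.19045615  0.115     ]
```

View pics/d.png

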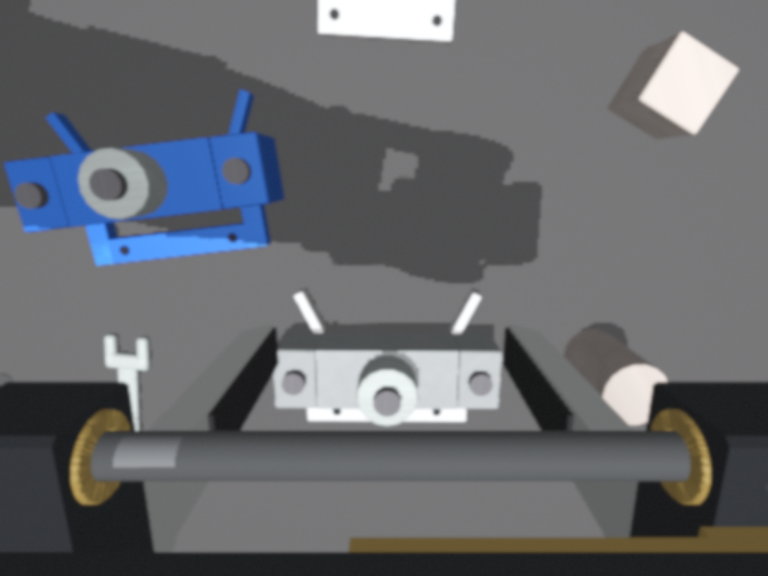

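Run:
```python
from h import *
im=cv2.cvtColor(cv2.imread('pics/d.png'),6)
c=cam('wrist')
B=lambda uv,z: np.round(back(c,(np.array(uv)+.5)/1.5-.5,z),4)
print('top front',B([(277,350),(499,353)],.055))
print('top back',B([(276,407),(499,408)],.055))
print('front bottom',B([(283,325),(495,325)],0))
print('wing tips in/out',B([(306,291),(296,295),(472,293),(481,296)],.014))
print('wing roots',B([(318,333),(457,333)],.014))
print('stop bar end (top rear)',B([(308,420),(466,420)],.014))
print('plate lead top',B([(318,34),(452,41)],.012))
print('cell',B([(388,397)],.093))
cv2.imwrite('pics/e.png',cv2.resize(cv2.imread('pics/d.png')[270:430,260:520],None,fx=3,fy=3,interpolation=2))
```

```text
top front [[ 0.4696 -0.1405  0.055 ]
 [ 0.6423 -0.1448  0.055 ]]
top back [[ 0.4656 -0.1892  0.055 ]
 [ 0.6446 -0.1922  0.055 ]]
front bottom [[ 0.4623 -0.1387  0.    ]
 [ 0.6515 -0.1407  0.    ]]
wing tips in/out [[ 0.487  -0.104   0.014 ]
 [ 0.4784 -0.1074  0.014 ]
 [ 0.6273 -0.1071  0.014 ]
 [ 0.635  -0.1098  0.014 ]]
wing roots [[ 0.4954 -0.1416  0.014 ]
 [ 0.6155 -0.1428  0.014 ]]
stop bar end (top rear) [[ 0.4825 -0.2249  0.014 ]
 [ 0.626  -0.2266  0.014 ]]
plate lead top [[0.5059 0.0929 0.012 ]
 [0.6058 0.0875 0.012 ]]
cell [[ 0.5555 -0.1616  0.093 ]]
```

View pics/e.png

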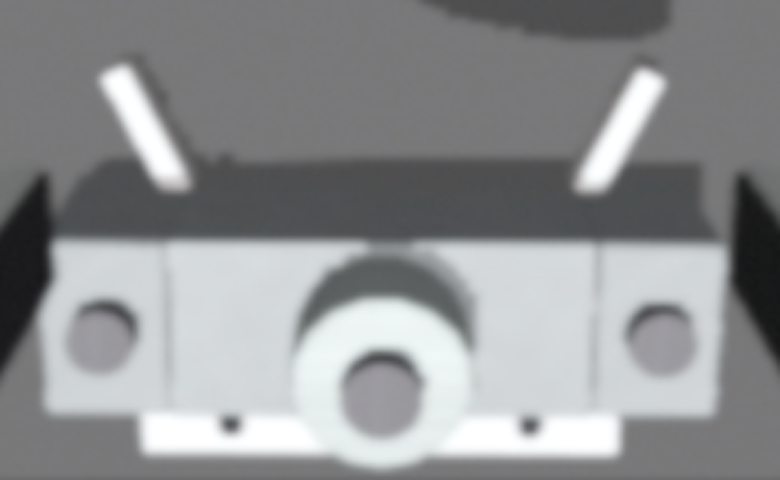

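Run:
```python
from h import *
from scipy.optimize import least_squares
c=cam('wrist')
Q=lambda X,Y:np.array([260+X/3,270+Y/3])
# image left = low x world = bridge -y?  bridge x=-Yw, y=+Xw  (yaw -90)
L=[((-25,-90,55),(52,240)),((-25,90,55),(723,242)),((25,-90,55),(45,413)),((25,90,55),(716,413)),
   ((-25,-56,14),(191,188)),((-25,56,14),(574,188)),((-25,-61.5,0.),None)]
L=[l for l in L if l[1]]
P=np.array([l[0] for l in L])/1000; uv=np.array([(Q(*l[1])+.5)/1.5-.5 for l in L])
def w(p,P):
    cs,sn=np.cos(p[2]),np.sin(p[2]); return P@np.array([[cs,-sn,0],[sn,cs,0],[0,0,1]]).T+[p[0],p[1],0]
for sel in(slice(0,4),slice(0,6)):
    r=least_squares(lambda p:(proj(c,w(p,P[sel]))-uv[sel]).ravel(),[.558,-.17,-1.57]); print(r.x,r.fun.round(2))
p=r.x
W=back(c,[(Q(*q)+.5)/1.5-.5 for q in [(130,65),(102,75),(640,68),(663,80),(191,188),(574,188)]],.014)
cs,sn=np.cos(p[2]),np.sin(p[2]);print((W[:,:2]-p[:2])@np.array([[cs,-sn],[sn,cs]]))
pl=back(c,[(np.array(q)+.5)/1.5-.5 for q in [(318,34),(452,41)]],.012)
print('plate lead mid in bridge',(pl.mean(0)[:2]-p[:2])@np.array([[cs,-sn],[sn,cs]]),np.arctan2(*(pl[1]-pl[0])[[1,0]]))
```

```text
[ 0.55572817 -0.16640859 -1.58648418] [-3.28 -0.36  2.02 -0.07  0.54  0.15  0.78  0.7 ]
[ 0.55553871 -0.16656732 -1.58517568] [-3.45 -0.13  1.83 -0.04  0.42  0.36  0.65  0.73 -0.32 -0.41  1.   -0.08]
[[-0.06095281 -0.07169053]
 [-0.05800351 -0.07968285]
 [-0.06074705  0.07196604]
 [-0.05726871  0.07865389]
 [-0.02444245 -0.05559977]
 [-0.02488473  0.05471063]]
plate lead mid in bridge [-0.25674525 -0.00338154] -0.053681423506092375
```

The bridge is at about (0.5555, -0.1666) with yaw -1.585. The wings back-project to the stated -60 / ±72 mm, so the fit holds. The plate is on the centre line within about 1 mm and turned -0.04 rad relative to the bridge. I'll go back behind the plate now.

Emit:
apply_moves --moves '[{"offset": [0, -1, 0], "twist": 0, "jaw": 0.25}, {"offset": [0, -1, 0], "twist": 0, "jaw": 0.25}, {"offset": [0, -1, 0], "twist": 0, "jaw": 0.25}, {"offset": [0, -1, 0], "twist": 0, "jaw": 0.25}, {"offset": [0, -1, 0], "twist": 0, "jaw": 0.25}]'

```text
clock: 5.2
tcp_pos: [0.5571, 0.0554, 0.2102]
orientation: [-0.002, 1.0, -0.003, 0.004]
wrist_force: [0.9, 0.4, -1.2]
gripper_width: 0.0705
```

Emit:
apply_moves --moves '[{"offset": [0, -1, 0], "twist": 0, "jaw": 0.25}, {"offset": [0, -1, 0], "twist": 0, "jaw": 0.25}, {"offset": [0, -1, 0], "twist": 0, "jaw": 0.25}, {"offset": [0, -1, 0], "twist": 0, "jaw": 0.25}, {"offset": [0, -1, 0], "twist": 0, "jaw": 0.25}]'

```text
clock: 5.7
tcp_pos: [0.555, 0.1921, 0.2109]
orientation: [-0.002, 1.0, 0.0, 0.004]
wrist_force: [0.1, 0.5, 0.4]
gripper_width: 0.0706
```

Emit:
apply_moves --moves '[{"offset": [0, -1, 0], "twist": 0, "jaw": 0.25}, {"offset": [0, -1, 0], "twist": 0, "jaw": 0.25}, {"offset": [0, -1, 0], "twist": 0, "jaw": 0.25}, {"offset": [0, -1, 0], "twist": 0, "jaw": 0.25}, {"offset": [0, 0, 0], "twist": 0, "jaw": 0.25}]'

```text
clock: 6.2
tcp_pos: [0.5503, 0.3049, 0.211]
orientation: [-0.002, 1.0, 0.005, 0.003]
wrist_force: [-0.7, -0.5, -0.2]
gripper_width: 0.0707
```

Emit:
apply_moves --moves '[{"offset": [0.47, 0.5, 1], "twist": 0.031, "jaw": 0.25}, {"offset": [0, 0, 1], "twist": 0, "jaw": 0.25}, {"offset": [0, 0, 1], "twist": 0, "jaw": 0.25}, {"offset": [0, 0, 1], "twist": 0, "jaw": 0.25}, {"offset": [0, 0, 1], "twist": 0, "jaw": 0.25}]'

```text
clock: 6.7
tcp_pos: [0.5625, 0.2961, 0.0859]
orientation: [-0.004, 1.0, -0.005, 0.006]
wrist_force: [0.6, -0.5, 0.3]
gripper_width: 0.0703
```

Emit:
apply_moves --moves '[{"offset": [0, 0, 0.8], "twist": 0, "jaw": 0.25}, {"offset": [0, 0, 0.6], "twist": 0, "jaw": 0.25}, {"offset": [0, 0, 0], "twist": 0, "jaw": 0.25}]'

```text
clock: 7.0
tcp_pos: [0.5602, 0.296, 0.0461]
orientation: [-0.003, 1.0, -0.004, 0.004]
wrist_force: [-0.2, 0.1, -0.7]
gripper_width: 0.07
```

Emit:
apply_moves --moves '[{"offset": [0.08, 0.3, 0.8], "twist": 0.01, "jaw": 0.25}, {"offset": [0, 0.3, 0.6], "twist": 0, "jaw": 0.25}, {"offset": [0, 0.1, 0.15], "twist": 0, "jaw": 0.25}, {"offset": [0, 0, 0], "twist": 0, "jaw": 0.25}]'

```text
clock: 7.4
tcp_pos: [0.5638, 0.2795, 0.0104]
orientation: [-0.004, 1.0, -0.008, 0.006]
wrist_force: [-0.3, -0.0, 0.3]
gripper_width: 0.0702
```

Emit:
apply_moves --moves '[{"offset": [-0.05, 0.2, 0.1], "twist": 0, "jaw": 0.25}, {"offset": [0, 0.2, 0.08], "twist": 0, "jaw": 0.25}, {"offset": [0, 0.2, 0], "twist": 0, "jaw": 0.25}, {"offset": [0, 0.2, 0], "twist": 0, "jaw": 0.25}, {"offset": [0, 0.2, 0], "twist": 0, "jaw": 0.25}]'

```text
clock: 7.9
tcp_pos: [0.5634, 0.2542, 0.0089]
orientation: [-0.005, 1.0, -0.007, 0.008]
wrist_force: [-0.3, -0.1, -0.4]
gripper_width: 0.0709
```

Emit:
apply_moves --moves '[{"offset": [-0.03, 0.1, 0.12], "twist": 0, "jaw": 0.25}, {"offset": [0, 0.1, 0.08], "twist": 0, "jaw": 0.25}, {"offset": [0, 0.1, 0.04], "twist": 0, "jaw": 0.25}, {"offset": [0, 0.1, 0.02], "twist": 0, "jaw": 0.25}]'

```text
clock: 8.3
tcp_pos: [0.5628, 0.2441, 0.0026]
orientation: [-0.006, 1.0, -0.008, 0.009]
wrist_force: [-0.8, 4.0, 2.0]
gripper_width: 0.0707
```

Run:
```python
from h import *
s=arm.state();print(s['tcp_pos'],s['orientation'],s['wrist_force'],s['joint_pos'])
save('f.png',viewer.camera('wrist'),1.5)
```

```text
[0.56282234 0.244146   0.00264588] [-0.00582472  0.99991291 -0.00771386  0.00898522] [-0.82643084  3.96217103  2.03618547] [0.3475331  0.65562367 1.50882715 0.00571737 0.95624868 0.35971408]
```

View pics/f.png

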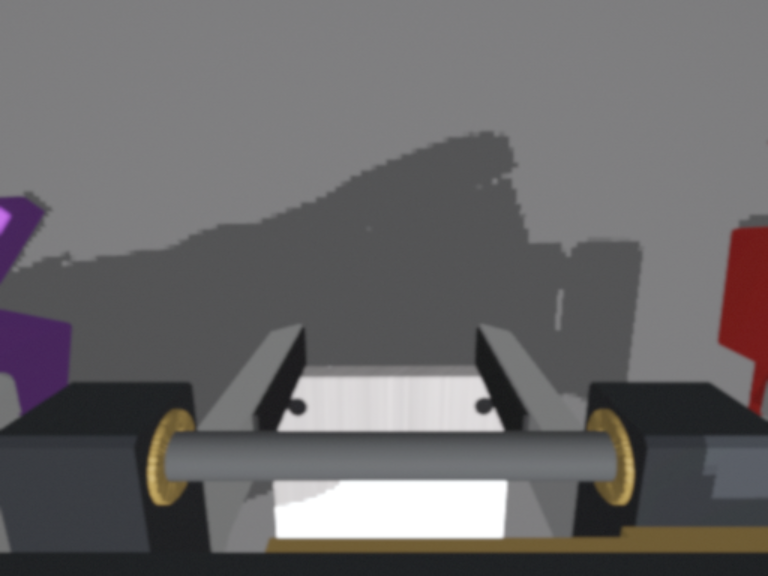

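Emit:
apply_moves --moves '[{"offset": [0, 0.3, -0.08], "twist": 0, "jaw": 0.25}, {"offset": [0, 0.3, 0], "twist": 0, "jaw": 0.25}, {"offset": [0, 0.3, 0], "twist": 0, "jaw": 0.25}, {"offset": [0, 0.3, 0], "twist": 0, "jaw": 0.25}]'

```text
clock: 8.75
tcp_pos: [0.5624, 0.2124, 0.0042]
orientation: [-0.006, 1.0, -0.007, 0.009]
wrist_force: [0.3, 4.3, 1.0]
gripper_width: 0.0704
```

Emit:
apply_moves --moves '[{"offset": [-0.01, 0.4, 0], "twist": 0, "jaw": 0.25}, {"offset": [-0.01, 0.4, 0], "twist": 0, "jaw": 0.25}, {"offset": [-0.01, 0.4, 0], "twist": 0, "jaw": 0.25}, {"offset": [-0.01, 0.4, 0], "twist": 0, "jaw": 0.25}, {"offset": [-0.01, 0.4, 0], "twist": 0, "jaw": 0.25}]'

```text
clock: 9.25
tcp_pos: [0.5606, 0.158, 0.0042]
orientation: [-0.006, 1.0, -0.007, 0.01]
wrist_force: [-0.4, 5.3, 3.0]
gripper_width: 0.0702
```

Emit:
apply_moves --moves '[{"offset": [0, 0.4, 0], "twist": 0, "jaw": 0.25}, {"offset": [0, 0.4, 0], "twist": 0, "jaw": 0.25}, {"offset": [0, 0.4, 0], "twist": 0, "jaw": 0.25}, {"offset": [0, 0.2, 0], "twist": 0, "jaw": 0.25}]'

```text
clock: 9.65
tcp_pos: [0.5602, 0.1192, 0.004]
orientation: [-0.006, 1.0, -0.008, 0.01]
wrist_force: [-0.3, 4.0, 3.8]
gripper_width: 0.0703
```

```bash
cat > k.py <<'E'
import sys
from h import *
s=arm.state();print(s['clock'],s['tcp_pos'],s['orientation'],s['wrist_force'])
b=np.array([.5555,-.1666,-1.585]); guess=eval(sys.argv[1]); I=[]
for n in('scene','side'):
    c=cam(n);im=viewer.camera(n);uv=proj(c,[[guess[0],guess[1],.012]])[0];m=get('plate',n,uv);I.append((c,m,im,uv))
    if m is not None:
        p,f=fit([(c,m)],PL,guess);cs,sn=np.cos(b[2]),np.sin(b[2])
        print(n,m.sum(),np.round(p,4),round(f,3),'in bridge',np.round(np.array([[cs,sn],[-sn,cs]])@(p[:2]-b[:2]),4),round(p[2]-b[2],3))
    else: print(n,'none')
    x,y=int(uv[0]),int(uv[1]);I[-1]=cv2.resize(im[max(y-50,0):y+50,max(x-62,0):x+63],(400*1,320))
save(sys.argv[2],np.hstack(I))
E
python3 k.py '[.559,.045,-1.585]' g.png
```

```text
9.65 [0.56015183 0.11924251 0.00399683] [-0.0061925   0.99990159 -0.00754674  0.01007489] [-0.29506371  4.02227097  3.82838209]
scene none
side 789 [ 0.5623  0.0318 -1.599 ] 0.045 in bridge [-0.1984  0.004 ] -0.014
```

View pics/g.png

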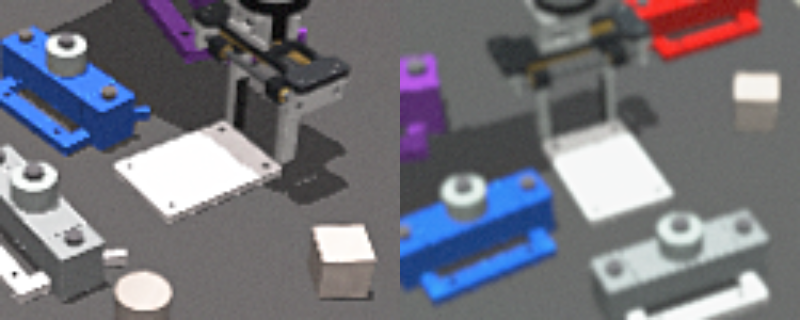

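Emit:
apply_moves --moves '[{"offset": [0, 0.4, -0.04], "twist": 0, "jaw": 0.25}, {"offset": [0, 0.4, 0], "twist": 0, "jaw": 0.25}, {"offset": [0, 0.4, 0], "twist": 0, "jaw": 0.25}, {"offset": [0, 0.4, 0], "twist": 0, "jaw": 0.25}, {"offset": [0, 0.4, 0], "twist": 0, "jaw": 0.25}]'

```text
clock: 10.35
tcp_pos: [0.559, 0.0684, 0.0041]
orientation: [-0.006, 1.0, -0.006, 0.01]
wrist_force: [0.3, 4.1, 2.8]
gripper_width: 0.0707
```

Emit:
apply_moves --moves '[{"offset": [0, 0.3, 0], "twist": 0, "jaw": 0.25}, {"offset": [0, 0.3, 0], "twist": 0, "jaw": 0.25}, {"offset": [0, 0.3, 0], "twist": 0, "jaw": 0.25}, {"offset": [0, 0.2, 0], "twist": 0, "jaw": 0.25}]'

```text
clock: 10.75
tcp_pos: [0.5588, 0.0376, 0.004]
orientation: [-0.007, 1.0, -0.007, 0.01]
wrist_force: [0.1, 5.2, 3.3]
gripper_width: 0.0709
```

```bash
python3 k.py '[.557,-.045,-1.585]' i.png
```

```text
10.75 [0.55883841 0.03759881 0.00401206] [-0.00654184  0.99990549 -0.00676143  0.01002496] [0.08905884 5.18777219 3.25318146]
scene 911 [ 0.5624 -0.032  -1.5571] 0.113 in bridge [-0.1346  0.005 ] 0.028
side 661 [ 0.5609 -0.0216 -1.6284] 0.253 in bridge [-0.1451  0.0033] -0.043
```

View pics/i.png

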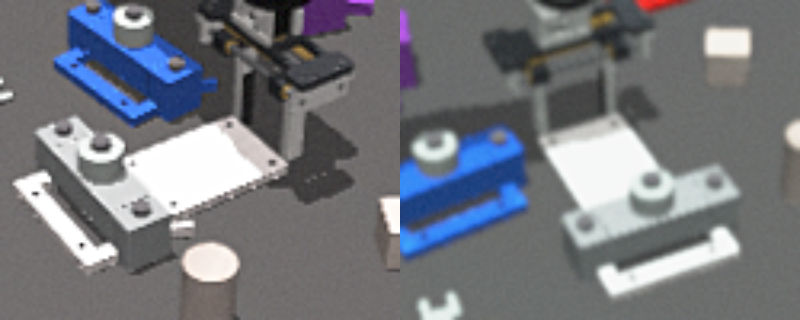

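The plate is between the wings and looks straight in both views, with its leading edge just short of the crosshead. I'll keep pushing.

Emit:
apply_moves --moves '[{"offset": [0, 0.3, 0], "twist": 0, "jaw": 0.25}, {"offset": [0, 0.3, 0], "twist": 0, "jaw": 0.25}, {"offset": [0, 0.3, 0], "twist": 0, "jaw": 0.25}, {"offset": [0, 0.3, 0], "twist": 0, "jaw": 0.25}]'

```text
clock: 11.35
tcp_pos: [0.5583, 0.0076, 0.0035]
orientation: [-0.007, 1.0, -0.006, 0.01]
wrist_force: [0.0, 4.8, 2.9]
gripper_width: 0.0704
```

Emit:
apply_moves --moves '[{"offset": [0, 0.3, 0], "twist": 0, "jaw": 0.25}, {"offset": [0, 0.3, 0], "twist": 0, "jaw": 0.25}, {"offset": [0, 0.3, 0], "twist": 0, "jaw": 0.25}, {"offset": [0, 0.2, 0], "twist": 0, "jaw": 0.25}]'

```text
clock: 11.75
tcp_pos: [0.5581, -0.0229, 0.0034]
orientation: [-0.007, 1.0, -0.006, 0.01]
wrist_force: [0.7, 5.2, 3.4]
gripper_width: 0.0706
```

Emit:
apply_moves --moves '[{"offset": [0, 0.2, 0], "twist": 0, "jaw": 0.25}, {"offset": [0, 0.2, 0], "twist": 0, "jaw": 0.25}, {"offset": [0, 0.15, 0], "twist": 0, "jaw": 0.25}, {"offset": [0, 0.1, 0], "twist": 0, "jaw": 0.25}]'

```text
clock: 12.15
tcp_pos: [0.5578, -0.0409, 0.0031]
orientation: [-0.007, 1.0, -0.006, 0.01]
wrist_force: [-0.7, 4.4, 4.8]
gripper_width: 0.0704
```

Emit:
apply_moves --moves '[{"offset": [0, 0.1, 0], "twist": 0, "jaw": 0.25}, {"offset": [0, 0.1, 0], "twist": 0, "jaw": 0.25}]'

```text
clock: 12.35
tcp_pos: [0.5577, -0.0461, 0.003]
orientation: [-0.007, 1.0, -0.006, 0.01]
wrist_force: [0.2, 5.4, 4.3]
gripper_width: 0.0705
```

Emit:
apply_moves --moves '[{"offset": [0, 0.08, -0.02], "twist": 0, "jaw": 0.25}]'

```text
clock: 12.45
tcp_pos: [0.5574, -0.0484, 0.0031]
orientation: [-0.007, 1.0, -0.006, 0.01]
wrist_force: [0.7, 3.2, -1.4]
gripper_width: 0.0703
```

Emit:
apply_moves --moves '[{"offset": [0, 0.08, 0], "twist": 0, "jaw": 0.25}]'

```text
clock: 12.55
tcp_pos: [0.5574, -0.0493, 0.0031]
orientation: [-0.008, 1.0, -0.006, 0.01]
wrist_force: [2.8, 26.4, 6.5]
gripper_width: 0.0704
```

Emit:
apply_moves --moves '[{"offset": [0, 0.08, 0], "twist": 0, "jaw": 0.25}]'

```text
clock: 12.65
tcp_pos: [0.5576, -0.0493, 0.0031]
orientation: [-0.01, 1.0, -0.007, 0.01]
wrist_force: [2.6, 26.2, 5.2]
gripper_width: 0.0705
```

The hand stalled with 26 N at TCP y = -0.0493. The prediction for the plate being home was -0.0486. I'll withdraw backwards, then up.

Emit:
apply_moves --moves '[{"offset": [0, -0.3, 0], "twist": 0, "jaw": 0.25}, {"offset": [0, -0.6, 0], "twist": 0, "jaw": 0.25}, {"offset": [0, -0.6, -0.3], "twist": 0, "jaw": 0.25}, {"offset": [0, -0.6, -1], "twist": 0, "jaw": 0.25}, {"offset": [0, -0.5, -1], "twist": 0, "jaw": 0.25}]'

```text
clock: 13.15
tcp_pos: [0.5548, 0.0175, 0.0605]
orientation: [-0.009, 1.0, -0.007, 0.006]
wrist_force: [-0.3, -0.6, 0.6]
gripper_width: 0.0709
```

Emit:
apply_moves --moves '[{"offset": [0, 0, -1], "twist": 0, "jaw": 0.25}, {"offset": [0, 0, -1], "twist": 0, "jaw": 0.25}, {"offset": [0, 0, -1], "twist": 0, "jaw": 0.25}, {"offset": [0, 0, -1], "twist": 0, "jaw": 0.25}, {"offset": [0, 0, -1], "twist": 0, "jaw": 0.25}]'

```text
clock: 13.65
tcp_pos: [0.5517, 0.021, 0.193]
orientation: [-0.008, 1.0, -0.005, 0.006]
wrist_force: [-0.7, -0.2, -0.1]
gripper_width: 0.0703
```

Emit:
apply_moves --moves '[{"offset": [0, -0.2, -0.5], "twist": 0, "jaw": 0.25}, {"offset": [0, 0, 0], "twist": 0, "jaw": 0.25}, {"offset": [0, 0, 0], "twist": 0, "jaw": 0.25}]'

```text
clock: 13.95
tcp_pos: [0.552, 0.0277, 0.2091]
orientation: [-0.007, 1.0, -0.004, 0.008]
wrist_force: [-0.5, 1.5, -0.8]
gripper_width: 0.0705
```

```bash
python3 k.py '[.556,-.131,-1.585]' j0.png
python3 - <<'E'
from h import *
c=cam('wrist');im=viewer.camera('wrist');save('j.png',im,1.5)
p=np.array([.5555,-.1666,-1.585]);cs,sn=np.cos(p[2]),np.sin(p[2])
q=lambda X,Y:np.array([p[0]+cs*X-sn*Y,p[1]+sn*X+cs*Y,.012])
print((proj(c,[q(-.11,-.05),q(-.11,.05),q(-.025,-.05),q(-.025,.05)])+.5)*1.5-.5)
E
```

```text
13.95 [0.55203617 0.02770019 0.20907077] [-0.00712104  0.99993098 -0.0042315   0.00833217] [-0.5291081   1.53265101 -0.84996135]
scene 381 [ 0.5597 -0.1243 -1.5964] 0.65 in bridge [-0.0424  0.0036] -0.011
side 287 [ 0.5588 -0.128  -1.5783] 0.715 in bridge [-0.0386  0.0028] 0.007
[[336.0835477  355.84189291]
 [450.33076534 355.79765095]
 [338.08289099 442.88451825]
 [447.01970194 442.51342126]]
```

View pics/j.png

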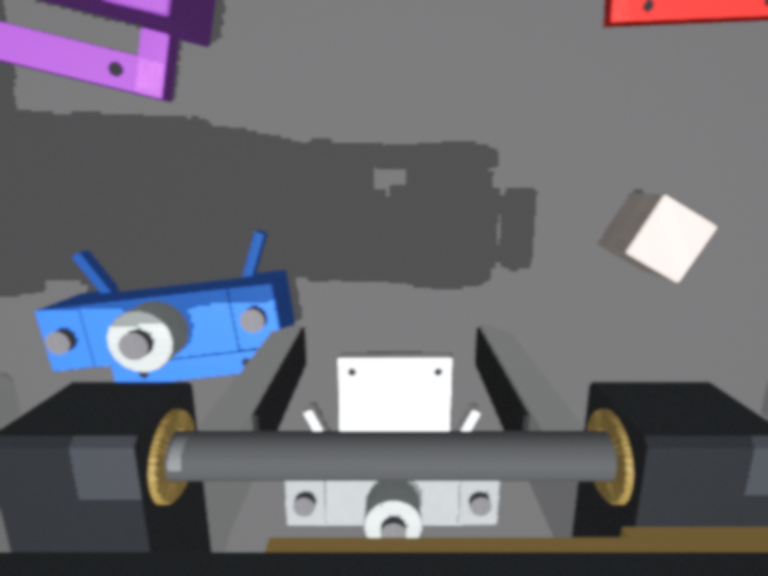

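The wrist view shows the plate's trailing corners at (337,357) and (453,356). For a plate that is home they should be at (336,356) and (450,356), about 1–2 mm off and square. The cube stands where it was.

```bash
python3 -c "
from h import *
print(arm.sign_off())"
```

```text
the job is handed in; nothing more can be done
None
```

I pushed the plate under the smaller grey bridge with two spread fingertips on its trailing edge, until it came up against the stop bar. I then backed the hand away, raised it, and handed the job in at about 14 s.

- **Stop reached:** the hand stalled at 26 N within 1 mm of where I predicted the plate would be home.
- **Wrist picture afterwards:** the trailing corners were within about 1 mm along the way in and 2 mm sideways of the home position, and square to the bridge. The hand was clear of everything.
- **Weak checks:** the bridge hides much of the plate from the two fixed cameras, so their fits were poor and not decisive. They put the plate at bridge x = -42 mm and -39 mm, against a target of -35 mm. The side camera had a similar offset earlier, so I relied on the stall and the wrist picture.
- **Other things:** the cube looked unmoved. I did not re-measure the core or the wrench, but the hand only passed high above that area.

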